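# Run a thread ring gauge down a stud and log the turns

### The job

Screw the knurled ring gauge down its stud, clockwise seen from above, until it goes tight on the shoulder and the sprung collar just begins to twist with it, without forcing it, and count the quarter turns it takes from where it stands now. Then let go and slide the orange cursor of the turn tally to the mark for that count, to the nearest whole mark (the red mark is zero, each black mark along is one quarter turn more). Leave the calliper, the two bolts and the pencil alone.

Things in the scene. Friction and masses are not known exactly. Their poses are not given: they have to be found in the camera images.
- stand: gauging stand, fixed to the bench: blue square base 100x100x14 mm (origin: centre of its underside, z up). Upright on its centre: a low dark disc (diameter 48, up to z 20), a steel shoulder collar (diameter 30, z 20 to 50) with a red line on its side, and a brass threaded stud (diameter 20) up to about z 95 on which the ring gauge is already started.
- gauge_centre (a point): centre of the steel knurled ring gauge, on the stud's axis, at half its height. The ring is 40 mm in outer diameter and 22 mm high, and can be gripped anywhere round its rim from above. It cannot come off the stud. It sinks 5 mm a turn: 67 mm above the bench at joint value 0, 61 mm when tight. Axes turn with the ring.
- gauge_red_dab (a point): red paint dab on the ring's top face, 15.5 mm from its axis: shows how far the ring has turned.
- gauge (a joint): turn of the ring on the stud (rad), grows clockwise seen from above (screwing down). It starts between 1.4 and 5.0; at 8.0 the ring meets the shoulder and goes tight. Running torque about 0.04 N m; it stays where it is left.
- stud (a joint): twist of the sprung collar and stud in the base (rad), clockwise seen from above; 0 at rest, when the red line on the collar faces the white line on the base. A spring of 1.5 N m/rad: it stays below about 0.05 while the ring runs free, and rises with the torque once the ring is tight (0.1 is 0.15 N m: clearly tight; above 0.5, that is 0.75 N m, the ring is being forced). It springs back to 0 on release, the ring staying tight.
- tally_rail: turn tally, fixed to the bench: wooden rail 64x220 mm, 14 mm high (origin: centre of its underside), long along its own y. On a white strip on its -x side are nine marks 20 mm apart: the red zero mark at own y = +80 mm, then eight black marks towards own -y, the last at y = -80 mm.
- cursor (a joint): travel of the orange cursor from the red zero mark (m), growing towards the rail's own -y: mark k is at 0.020 k. It starts between 0.130 and 0.160. Friction about 1.2 N; it stays where it is left.
- cursor_grip (a point): centre of the cursor's upright grip, 46 mm above the bench, 12 mm to +x of the rail's long axis. The grip is 22 mm across (rail's x), 14 mm along (rail's y), 30 mm high (31 to 61 mm above the bench); a narrower neck below it runs on the rail, with a thin flat pointer over the marks at its middle.
- calliper: digital calliper, 67x215x13 mm, lying loose; leave alone. Origin: centre of its underside.
- hex_bolt_0: steel hex bolt, 19x46x16 mm, lying loose; leave alone. Origin: centre of its underside.
- hex_bolt_1: second steel hex bolt, 19x46x16 mm, lying loose; leave alone. Origin: centre of its underside.
- pencil: red pencil, 9x158x9 mm, lying loose; leave alone. Origin: centre of its underside.

How it is judged:
On the way, in this order (a step that is already met when the one before it is completed fails the run):
1. the ring gauge is screwed down to the shoulder and tightened until the stud twists by 0.1 rad (value of joint gauge above 7.9 rad and value of joint stud above 0.1 rad), for 0.05 s.
2. the ring is let go and the cursor is at the mark for the quarter turns counted (contact force between the fingers and gauge below 0.1 N and ((distance of gauge_centre from where it was at the start of the episode between 0.0015625 and 0.0034375 m and value of joint cursor between 0.034 and 0.046 m) or (distance of gauge_centre from where it was at the start of the episode between 0.0028125 and 0.0046875 m and value of joint cursor between 0.054 and 0.066 m) or (distance of gauge_centre from where it was at the start of the episode between 0.0040625 and 0.0059375 m and value of joint cursor between 0.074 and 0.086 m))), for 0.2 s.
At the end, for the whole second after the job is handed in: The ring is down on the shoulder (gauge joint above 7.85), the stud is relaxed (twist under 0.06), and the cursor rests within 0.3 mark (6 mm) of a whole mark that is within 0.75 of a mark of the quarter turns the ring made from its start (value of joint gauge above 7.85 rad and value of joint stud below 0.06 rad and ((distance of gauge_centre from where it was at the start of the episode between 0.0015625 and 0.0034375 m and value of joint cursor between 0.034 and 0.046 m) or (distance of gauge_centre from where it was at the start of the episode between 0.0028125 and 0.0046875 m and value of joint cursor between 0.054 and 0.066 m) or (distance of gauge_centre from where it was at the start of the episode between 0.0040625 and 0.0059375 m and value of joint cursor between 0.074 and 0.086 m)) and velocity of joint cursor between -0.005 and 0.005 m/s); the robot touches nothing.
It fails at once if the ring gauge is forced (stud twisted beyond 0.5 rad) (value of joint stud above 0.5 rad).
It fails at once if calliper is moved by more than 30 mm (distance of calliper from where it was at the start of the episode above 0.03 m).
It fails at once if hex_bolt_0 is moved by more than 30 mm (distance of hex_bolt_0 from where it was at the start of the episode above 0.03 m).
It fails at once if hex_bolt_1 is moved by more than 30 mm (distance of hex_bolt_1 from where it was at the start of the episode above 0.03 m).
It fails at once if pencil is moved by more than 30 mm (distance of pencil from where it was at the start of the episode above 0.03 m).
It also fails if it takes over 72 s, if anything falls off the work surface, if the arm or the gripper's body presses on something with over 40 N, if the wrist force passes 120 N, or if a joint passes its speed limit or range.

### The arm

A 6-joint arm with a two-finger parallel gripper is mounted at the origin on the work surface; the furniture and walls round the work are solid. World frame = base frame: x ahead of the robot, y to its left, z up, the work surface at z = 0. Lengths are in m, angles in rad, forces in N, time in s.
With the tool pointing down it reaches from about 0.35 to 0.975 m from the base axis. Payload 4.9 kg.
Tool frame: the origin (TCP) lies midway between the tips of the shut fingers; the grasp point (between the pads) lies 19 mm behind it; z points along the fingers, y is the direction in which the jaws open and shut (so a half turn about z gives the same grasp; the last joint's range is limited). The gripper opens to 85 mm and grips with 20 to 120 N. Pads are 22 mm wide; open, the fingers measure 114 mm over their backs; the gripper's body (76 mm by 85 mm) begins 54 mm behind the grasp point. The pads swing forward as they close: fully open they stand 13 mm farther back than shut.
Start: joints at [1.003, 0.053, 1.613, -0, 1.476, -0.119], TCP at [0.271, 0.563, 0.231] pointing down, gripper open.
Joint ranges: [-3.01, 3.01], [-1.01, 2.22], [0.06, 2.58], [-1.02, 4.17], [0.09, 2.62], [-3.14, 3.14]. Speed limits (rad/s): [2.57, 2.57, 3.14, 3.14, 3.14, 3.14].

### API

Orientations are given as a unit quaternion [w, x, y, z].
In Python, from plant import manip, cams gives the robot as it stands.
- The arm moves only by the tool jog_arm, never from a script. Its argument "targets" is a list of rows, each a list of 4 numbers: the shift along the tool's x, y, z in m, then the turn about the tool's z in degrees. A call has 1 to 5 rows; each row is the pose to reach, as a shift and turn from the pose commanded when the call began, along the tool's axes at that moment; what a row does not reach only later rows make up. A row lasts 1/12 s, in which the tool goes at most 41.7 mm and 7.16 degrees, less where a joint would pass 70% of its speed; a pose out of reach is approached as far as the arm can. A call with a gripper value outside its range is refused whole. "fingers" is the opening, from 0 (shut) to 1 (fully open), set as the call begins (left out, the last holds). The fingers move at their own pace and stop on an object; the grip force is fixed at half the most. Time passes only in rows, so rows that repeat a pose let the fingers close. It gives the time, the measured TCP pose, the force and the opening at its end, in the units of the state.
- manip.state(): the state, without advancing time (a new reading comes with each control period).
- cams.grab_frame(name): name is "side" or "top" or "wrist"; returns the picture (480x640x3 uint8, red, green, blue); there is no depth.
- cams.get_calibration(name): a dict with "camera_matrix" (3x3 intrinsics, pixels), "cam_to_world" (4x4, takes a point from camera to world coordinates). Camera axes: x right, y up, looking along -z (the intrinsics and any distortion apply to the point x, -y, -z); pixel columns grow to the right and rows downward; lengths in m; the calibration is good to about 2 mm. A picture is of the moment at which its call begins: read the wrist's pose just before it. get_calibration takes no time and is no camera call; for the wrist camera it gives the pose at the moment of the call.
- manip.job_done(): hands the job in, once; it reports no verdict.
The state is a dict: "time": time; "joint_pos": joint angles; "joint_vel": joint speeds; "joint_efforts": joint torques, N m; "tool_pos": TCP position; "tool_rot": TCP orientation; "contact_force": force on the tool from outside, world axes, zero at the start; "ft_torque": the same for the moment, N m; "gripper_width": opening from 0.0 (shut) to 1.0 (fully open).
Only numpy, scipy, OpenCV 4.12 (cv2) and the standard library are available. Lean on these libraries where they do the work, as an engineer would, in place of code of your own. Each camera call takes 0.05 s, during which the arm holds its last target. There are 200 camera calls.

## Working session

There is one attempt and no reset: what is moved stays moved. The work goes in short steps, Python scripts to look and compute and a tool call to move; the robot and the scene stay as the last step left them, time stands still between calls to the robot, and variables do not carry over. Pictures are saved under pics/ and viewed, about 8 in all and at most 12, crops included, and the job is handed in when it is done.

Besides the shell and the picture viewer there is one more tool, called after "Request:" as name(argument=value, ...) on one line, values as JSON. jog_arm: Moves the arm, as the interface text tells. Its arguments: {"type":"object","properties":{"targets":{"type":"array"},"fingers":{"type":"number"}},"required":["targets"]}

```bash
mkdir -p pics; ls; python3 - <<'E'
from plant import manip, cams
import cv2,numpy as np
print(manip.state())
for n in ("top","side"):
    c=cams.get_calibration(n);print(n,np.round(c["camera_matrix"],1).tolist(),np.round(c["cam_to_world"],3).tolist(),[k for k in c])
    cv2.imwrite(f"pics/{n}0.png",cams.grab_frame(n)[:,:,::-1])
E
```

```text
pics
{'time': 0.0, 'joint_pos': array([ 1.00299255e+00,  5.33435208e-02,  1.61429934e+00,  5.40429025e-06,
        1.47598167e+00, -1.19005746e-01]), 'joint_vel': array([-0.00074781, -0.00068846, -0.00202495,  0.00193704,  0.00107298,
        0.0002835 ]), 'joint_efforts': array([ 8.36488944e-04, -3.93668997e+01, -3.70182323e+01, -1.57402803e-05,
        6.86988686e-03,  2.64104352e-05]), 'tool_pos': array([0.27084253, 0.56257865, 0.23006809]), 'tool_rot': array([-3.44593906e-04,  2.22520622e-01,  9.74927454e-01, -9.55715440e-04]), 'contact_force': array([ 0.12329717, -0.34052097, -0.33127881]), 'ft_torque': array([-0.02124588,  0.02775742,  0.00124113]), 'gripper_width': 0.9991200975794717}
top [[526.2, 0.0, 322.0], [0.0, 526.2, 241.9], [0.0, 0.0, 1.0]] [[-0.012, 0.998, -0.063, 0.352], [-1.0, -0.012, 0.006, 0.004], [0.005, 0.063, 0.998, 1.031], [0.0, 0.0, 0.0, 1.0]] ['camera_matrix', 'cam_to_world']
side [[460.0, 0.0, 327.6], [0.0, 460.0, 235.4], [0.0, 0.0, 1.0]] [[0.999, -0.003, -0.054, 0.373], [-0.049, 0.387, -0.921, -0.793], [0.024, 0.922, 0.387, 0.423], [0.0, 0.0, 0.0, 1.0]] ['camera_matrix', 'cam_to_world']
```

View pics/top0.png

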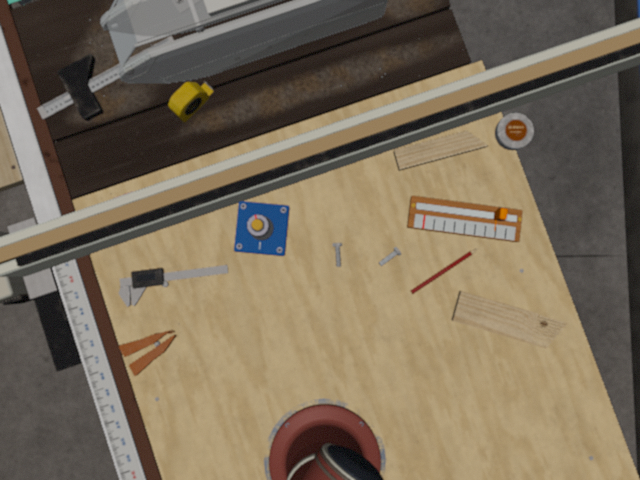

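View pics/side0.png

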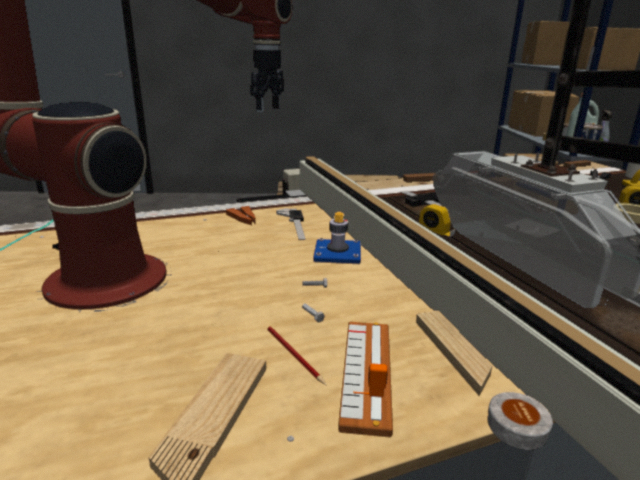

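The top view shows the stand at about (262,228), with the ring at (258,225). The rail runs from about (410,215) to (520,220), with the red mark at (424,220) and the cursor at (502,213). A low wall runs behind the stand. The side view agrees: stand (338,240), cursor (378,375).

```bash
cat > h.py <<'E'
from plant import manip, cams
import cv2,numpy as np
from scipy.spatial.transform import Rotation as R
def ray(c,u,v):
    K=c["camera_matrix"];T=c["cam_to_world"]
    d=np.linalg.inv(K)@[u,v,1]; d=T[:3,:3]@[d[0],-d[1],-d[2]]
    return T[:3,3],d
def onz(c,u,v,z):
    o,d=ray(c,u,v);return o+d*(z-o[2])/d[2]
def proj(c,p):
    T=c["cam_to_world"];q=T[:3,:3].T@(np.asarray(p)-T[:3,3]);q=c["camera_matrix"]@[q[0],-q[1],-q[2]]
    return q[:2]/q[2]
def blobs(img,lo,hi,amin=3):
    m=cv2.inRange(cv2.cvtColor(img,cv2.COLOR_RGB2HSV),lo,hi)
    n,l,s,c=cv2.connectedComponentsWithStats(m)
    return [(c[i].round(1).tolist(),s[i].tolist()) for i in range(1,n) if s[i,4]>=amin]
def tool(p):
    "world point -> shift in tool axes from the TCP"
    s=manip.state();w,x,y,z=s["tool_rot"];return R.from_quat([x,y,z,w]).inv().apply(np.asarray(p)-s["tool_pos"])
E
python3 - <<'E'
from h import *
c=cams.get_calibration("top");im=cv2.imread("pics/top0.png")[:,:,::-1].copy()
for n,lo,hi in (("blue",(100,150,60),(125,255,255)),("orange",(5,200,150),(14,255,255)),("red",(0,150,150),(4,255,255)),("brass",(15,130,120),(28,255,255))):
    for b in blobs(im,lo,hi):
        if b[0][1]<320 and b[0][1]>170 and b[0][0]>100: print(n,b)
m=cv2.inRange(cv2.cvtColor(im,cv2.COLOR_RGB2HSV),(100,150,60),(125,255,255));m[320:]=0;m[:170]=0
cs=max(cv2.findContours(m,0,2)[0],key=cv2.contourArea);r=cv2.minAreaRect(cs);print(r)
print("stand",onz(c,*r[0],.014))
for q in cv2.boxPoints(r):print(onz(c,*q,.014).round(3))
for p in [(410,196),(522,208),(519,242),(407,227)]:print("rail",onz(c,*p,.014).round(3))
print("cursor",onz(c,502,213.5,.061).round(3))
print("ring",onz(c,258,225,.075).round(3))
for p in [(240,190),(260,185),(236,172)]:print("wall",onz(c,*p,0).round(3))
s=cams.get_calibration("side");
for z in (0,.05,.1,.15,.2):print(z,proj(s,[.45+0,.1,z]).round(),proj(s,[.5,.1,z]).round())
cv2.imwrite("pics/a.png",np.hstack([cv2.resize(im[150:270,220:320],None,fx=4,fy=4,interpolation=2),cv2.resize(im[180:260,400:480+50],None,fx=3,fy=3,interpolation=2)[:240].repeat(1,0) if 0 else cv2.resize(im[160:280,430:530],None,fx=4,fy=4,interpolation=2)])[:,:,::-1])
E
```

```text
blue ([240.8, 202.2], [239, 202, 5, 2, 6])
blue ([262.2, 228.6], [235, 203, 53, 52, 1605])
brass ([414.5, 196.0], [413, 196, 4, 1, 4])
brass ([427.2, 198.8], [427, 198, 2, 3, 4])
brass ([431.0, 198.0], [430, 198, 3, 1, 3])
brass ([436.5, 199.0], [435, 199, 4, 1, 4])
brass ([412.6, 204.4], [410, 200, 7, 10, 34])
brass ([431.7, 201.0], [431, 200, 2, 3, 3])
brass ([437.3, 202.0], [437, 201, 2, 3, 3])
brass ([444.4, 201.5], [442, 200, 6, 5, 10])
brass ([451.7, 201.3], [450, 201, 4, 2, 6])
brass ([447.5, 202.5], [447, 202, 2, 2, 4])
brass ([459.6, 202.4], [458, 202, 4, 2, 5])
brass ([468.1, 204.6], [467, 203, 3, 5, 9])
brass ([452.7, 204.3], [452, 204, 2, 2, 3])
brass ([464.3, 205.0], [464, 204, 2, 3, 3])
brass ([471.8, 204.5], [471, 204, 3, 2, 4])
brass ([476.0, 204.8], [475, 204, 3, 3, 4])
brass ([482.5, 205.2], [481, 205, 4, 2, 4])
brass ([472.0, 207.0], [471, 207, 3, 1, 3])
brass ([491.0, 206.0], [490, 206, 3, 1, 3])
brass ([410.1, 211.2], [409, 208, 5, 7, 11])
brass ([482.0, 208.2], [480, 208, 5, 2, 5])
brass ([493.0, 208.7], [492, 208, 3, 2, 3])
brass ([502.7, 213.0], [499, 208, 9, 
[... 798 characters left out ...]
, 2, 5])
brass ([519.2, 226.1], [518, 224, 3, 6, 8])
brass ([517.9, 235.5], [516, 233, 4, 7, 12])
((261.30328369140625, 228.1639404296875), (48.97983169555664, 48.79875946044922), 5.19442892074585)
stand [0.44384508 0.11610374 0.014     ]
[0.402 0.168 0.014]
[0.496 0.159 0.014]
[0.486 0.064 0.014]
[0.392 0.073 0.014]
rail [ 0.503 -0.174  0.014]
rail [ 0.477 -0.392  0.014]
rail [ 0.411 -0.384  0.014]
rail [ 0.443 -0.167  0.014]
cursor [ 0.462 -0.336  0.061]
ring [0.444 0.115 0.075]
wall [0.521 0.159 0.   ]
wall [0.531 0.12  0.   ]
wall [0.557 0.167 0.   ]
0 [339. 256.] [362. 256.]
0.05 [339. 235.] [363. 235.]
0.1 [340. 212.] [364. 212.]
0.15 [341. 189.] [366. 189.]
0.2 [342. 165.] [367. 165.]
```

View pics/a.png

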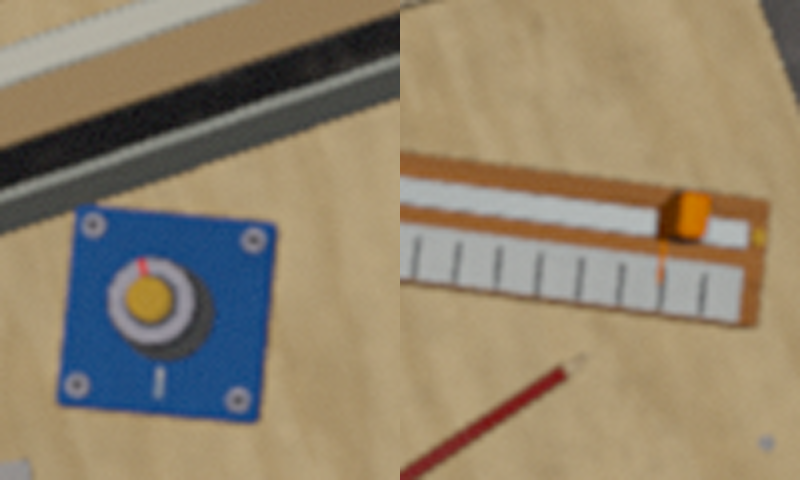

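The dab is visible at crop (143,267) against ring centre (151,300). The cursor pointer is near mark 7, and the wall is about 80 mm from the ring. Next I move above the ring and wind the wrist back as I go.

```bash
python3 - <<'E'
from h import *
print(tool([.444,.115,.23])*1000)
E
```

```text
[-350.20307652 -328.1845659     0.70903062]
```

Request:
jog_arm(targets=[[-0.028,-0.0262,0,-7],[-0.056,-0.0525,0,-14],[-0.084,-0.0787,0,-21],[-0.112,-0.105,0,-28],[-0.14,-0.131,0,-35]])

```text
time: 0.52
tool_pos: [0.3397, 0.3847, 0.2306]
tool_rot: [-0.0, -0.08, 0.997, -0.0]
contact_force: [1.1, -0.1, -0.1]
gripper_width: 1.002
```

```bash
python3 - <<'E'
from h import *
print(tool([.444,.115,.23])*1000, manip.state()["joint_pos"].round(3))
E
```

```text
[ -59.74728498 -282.92017383    0.79564019] [ 0.702 -0.218  1.869 -0.     1.492 -1.029]
```

Request:
jog_arm(targets=[[-0.008,-0.038,0,-7],[-0.016,-0.076,0,-14],[-0.024,-0.114,0,-21],[-0.032,-0.152,0,-28],[-0.04,-0.19,0,-35]])

```text
time: 0.93
tool_pos: [0.4037, 0.2167, 0.231]
tool_rot: [-0.0, -0.345, 0.939, -0.0]
contact_force: [0.1, -0.5, -0.3]
gripper_width: 0.997
```

```bash
python3 - <<'E'
from h import *
print(tool([.444,.115,.23])*1000, manip.state()["joint_pos"].round(3))
E
```

```text
[  35.16746185 -103.58566027    0.97034203] [ 0.33  -0.365  1.985 -0.     1.521 -1.946]
```

Request:
jog_arm(targets=[[0.011,-0.033,0,-7],[0.022,-0.066,0,-14],[0.033,-0.098,0,-21],[0.033,-0.098,0,-28],[0.033,-0.098,0,-35]])

```text
time: 1.35
tool_pos: [0.4419, 0.1201, 0.2308]
tool_rot: [-0.0, -0.599, 0.801, 0.0]
contact_force: [-1.1, -0.7, 0.6]
gripper_width: 1.001
```

Request:
jog_arm(targets=[[0,0,0,-7],[0,0,0,-14],[0,0,0,-20],[0,0,0,-20]])

```text
time: 1.68
tool_pos: [0.4412, 0.1221, 0.2308]
tool_rot: [0.0, 0.729, -0.685, -0.0]
contact_force: [0.3, 1.4, 0.7]
gripper_width: 0.997
```

```bash
python3 - <<'E'
from h import *
print(tool([.444,.115,.23])*1000, manip.state()["joint_pos"].round(3))
c=cams.get_calibration("wrist");print(c["camera_matrix"].round(0).tolist(),c["cam_to_world"].round(3).tolist())
cv2.imwrite("pics/w1.png",cams.grab_frame("wrist")[:,:,::-1])
E
```

```text
[ 7.21401805 -2.3090792   0.81020266] [ 0.107 -0.365  1.986 -0.     1.522 -3.097]
[[410.0, 0.0, 317.0], [0.0, 410.0, 241.0], [0.0, 0.0, 1.0]] [[-0.998, 0.06, 0.018, 0.445], [-0.063, -0.96, -0.272, 0.053], [0.001, -0.272, 0.962, 0.374], [0.0, 0.0, 0.0, 1.0]]
```

View pics/w1.png

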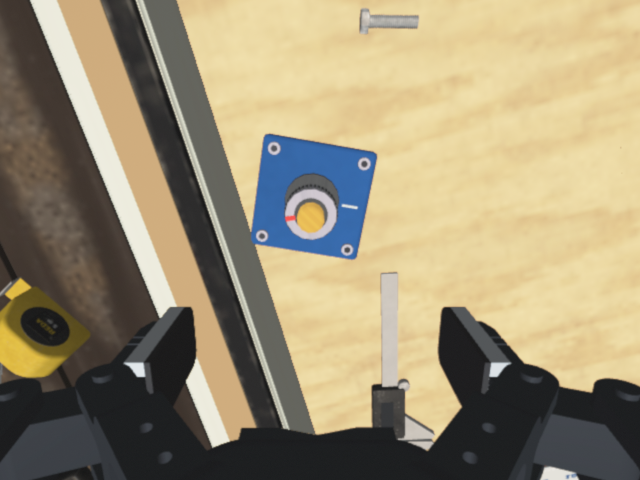

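The wrist view shows the ring at about (311,213), the dab at (290,218) and the white base line at (350,206). The calliper is to the lower right.

```bash
cat >> h.py <<'E'
def dab(c,im,ctr,z):
    "red dab angle (deg, CCW from world x) about ctr, at height z"
    m=cv2.inRange(cv2.cvtColor(im,cv2.COLOR_RGB2HSV),(0,110,120),(6,255,255))|cv2.inRange(cv2.cvtColor(im,cv2.COLOR_RGB2HSV),(172,110,120),(180,255,255))
    n,l,s,cc=cv2.connectedComponentsWithStats(m);out=[]
    for i in range(1,n):
        p=onz(c,*cc[i],z);d=p[:2]-ctr
        if s[i,4]>2 and .010<np.hypot(*d)<.021: out.append((cc[i].round(1).tolist(),int(s[i,4]),round(np.hypot(*d)*1000,1),round(np.degrees(np.arctan2(d[1],d[0])),1)))
    return out
E
python3 - <<'E'
from h import *
c=cams.get_calibration("wrist");im=cv2.imread("pics/w1.png")[:,:,::-1].copy()
m=cv2.inRange(cv2.cvtColor(im,cv2.COLOR_RGB2HSV),(100,150,60),(125,255,255))
cs=max(cv2.findContours(m,0,2)[0],key=cv2.contourArea);r=cv2.minAreaRect(cs)
print("base",onz(c,*r[0],.014).round(4), [onz(c,*q,.014).round(3).tolist() for q in cv2.boxPoints(r)])
h=cv2.cvtColor(im,cv2.COLOR_RGB2HSV);
g=cv2.inRange(h,(0,0,120),(180,60,255));g[:160]=0;g[255:]=0;g[:,:265]=0;g[:,340:]=0
n,l,s,cc=cv2.connectedComponentsWithStats(g);i=1+np.argmax(s[1:,4])
cs=max(cv2.findContours((l==i).astype(np.uint8),0,2)[0],key=cv2.contourArea);e=cv2.minEnclosingCircle(cs);print(s[i],e,cv2.fitEllipse(cv2.convexHull(cs)))
f=cv2.fitEllipse(cv2.convexHull(cs))[0];ring=onz(c,*f,.0755);print("ring",ring.round(4))
b=[x for x in blobs(im,(15,130,100),(30,255,255),80) if 280<x[0][0]<340 and x[0][1]>180];print(b,[onz(c,*x[0],.095).round(4) for x in b])
print(dab(c,im,ring[:2],.0755));print(tool(ring)*1000)
E
```

```text
base [0.446  0.1142 0.014 ] [[0.503, 0.158, 0.014], [0.488, 0.062, 0.014], [0.393, 0.073, 0.014], [0.4, 0.17, 0.014]]
[ 285  189   52   51 1182] ((310.7244873046875, 213.5), 26.364877700805664) ((310.5505065917969, 213.62998962402344), (50.7957763671875, 52.15243911743164), 100.07324981689453)
ring [0.4458 0.1162 0.0755]
[([310.3, 217.0], [297, 203, 27, 29, 629])] [array([0.4458, 0.1144, 0.095 ])]
[([290.0, 217.8], 44, np.float64(15.6), np.float64(15.0))]
[  6.19813265  -4.28965236 155.38219588]
```

Request:
jog_arm(targets=[[0.003,-0.002,0.03,0],[0.006,-0.004,0.06,0],[0.006,-0.004,0.09,0],[0.006,-0.004,0.11,0],[0.006,-0.004,0.11,0]])

```text
time: 2.15
tool_pos: [0.442, 0.1161, 0.1158]
tool_rot: [0.004, 0.727, -0.686, -0.003]
contact_force: [-0.5, 0.7, -1.0]
gripper_width: 0.998
```

```bash
python3 - <<'E'
from h import *
c=cams.get_calibration("wrist");im=cams.grab_frame("wrist")
print(tool([.4458,.1156,.04])*1000, manip.state()["joint_pos"].round(3))
h=cv2.cvtColor(im,cv2.COLOR_RGB2HSV)
b=[x for x in blobs(im,(15,130,100),(30,255,255),300)];print([(x,onz(c,*x[0],.095).round(4)) for x in b])
print(dab(c,im,np.array([.4458,.1156]),.0755))
cv2.imwrite("pics/w2.png",im[:,:,::-1])
E
```

```text
[ 0.77052172 -2.53416073 78.6205468 ] [ 0.094 -0.259  2.095  0.     1.312 -3.107]
[(([306.7, 285.4], [285, 260, 44, 51, 1769]), array([0.4459, 0.1128, 0.095 ]))]
[([274.8, 283.3], 107, np.float64(16.0), np.float64(17.8))]
```

View pics/w2.png

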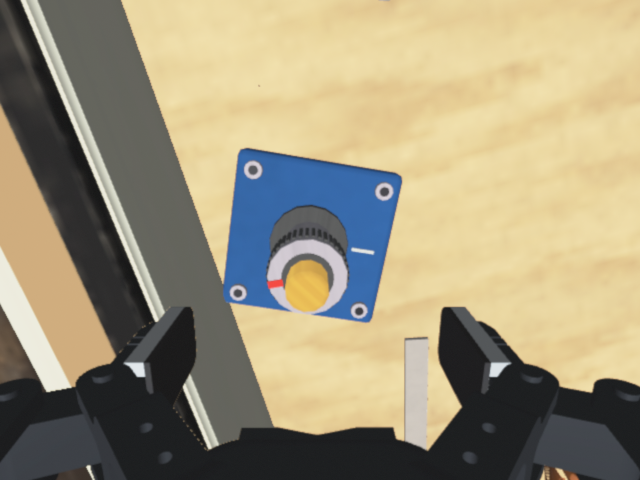

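The wrist view shows the stud cap at (307,285) and the dab at (275,284), with the jaws straddling the ring. Next I descend and grip.

Request:
jog_arm(targets=[[0.0015,-0.0025,0.025,0],[0.0015,-0.0025,0.05,0],[0.0015,-0.0025,0.07,0],[0.0015,-0.0025,0.0785,0],[0.0015,-0.0025,0.0785,0]])

```text
time: 2.62
tool_pos: [0.4516, 0.1155, 0.0532]
tool_rot: [-0.0, 0.728, -0.685, 0.001]
contact_force: [-44.5, -7.4, 56.1]
gripper_width: 0.999
```

Request:
jog_arm(targets=[[0,0,0,0],[0,0,0,0],[0,0,0,0],[0,0,0,0],[0,0,0,0]], fingers=0.0)

```text
time: 3.03
tool_pos: [0.4467, 0.1155, 0.0496]
tool_rot: [0.004, 0.728, -0.685, -0.003]
contact_force: [-32.6, -2.5, 42.6]
gripper_width: 0.449
```

```bash
python3 - <<'E'
from h import *
s=manip.state();print(tool([.4458,.1148,.04])*1000,{k:np.round(s[k],3) for k in ("joint_pos","contact_force","ft_torque","gripper_width","time")})
E
```

```text
[0.65142187 0.88618399 9.62212944] {'joint_pos': array([ 0.091, -0.148,  2.129,  0.   ,  1.172, -3.111]), 'contact_force': array([-32.551,  -2.528,  42.561]), 'ft_torque': array([-0.394,  5.16 ,  0.033]), 'gripper_width': np.float64(0.449), 'time': np.float64(3.033)}
```

The descent met resistance, probably the open finger against the wall. I relieve the load first and then look.

Request:
jog_arm(targets=[[0,0,-0.004,0],[0,0,-0.008,0],[0,0,-0.0095,0]])

```text
time: 3.28
tool_pos: [0.4461, 0.1154, 0.0512]
tool_rot: [0.001, 0.728, -0.686, -0.002]
contact_force: [-0.5, 2.1, -17.3]
gripper_width: 0.45
```

```bash
python3 - <<'E'
from h import *
s=manip.state();print(tool([.4458,.1148,.05])*1000,{k:np.round(s[k],3) for k in ("joint_pos","contact_force","ft_torque","gripper_width","time")})
c=cams.get_calibration("wrist");im=cams.grab_frame("wrist")
# wall foot from the first wrist picture, camera pose saved in notes
im2=cams.grab_frame("side");im2=cv2.resize(im2[110:290,270:450],None,fx=2.6,fy=2.6,interpolation=2)
cv2.imwrite("pics/b.png",np.hstack([im2[:, :],cv2.resize(im,(624,468))[:, 150:480]])[:,:,::-1])
t=cams.get_calibration("top")
for z in (0,.05,.08,.1): print(z,[onz(t,u,v,z).round(3).tolist() for u,v in ((222,207),(320,176))])
E
```

```text
[0.59590869 0.36583417 1.15534779] {'joint_pos': array([ 9.100e-02, -1.570e-01,  2.133e+00,  1.000e-03,  1.170e+00,
       -3.111e+00]), 'contact_force': array([ -0.472,   2.119, -17.255]), 'ft_torque': array([0.224, 0.191, 0.003]), 'gripper_width': np.float64(0.45), 'time': np.float64(3.283)}
0 [[0.488, 0.195, 0.0], [0.547, 0.001, 0.0]]
0.05 [[0.481, 0.186, 0.05], [0.538, 0.001, 0.05]]
0.08 [[0.477, 0.18, 0.08], [0.532, 0.001, 0.08]]
0.1 [[0.475, 0.176, 0.1], [0.528, 0.001, 0.1]]
```

View pics/b.png

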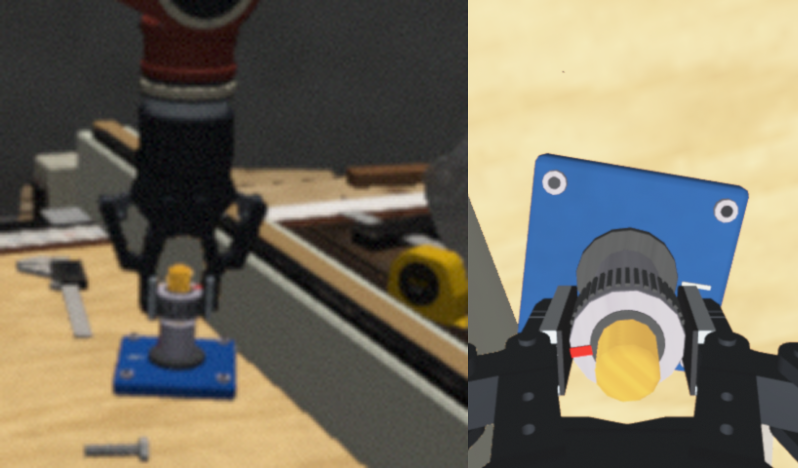

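The ring is gripped at its height, and the forces dropped once I eased off. I start turning clockwise and follow the descent.

Request:
jog_arm(targets=[[0,0,0.001,7],[0,0,0.001,14],[0,0,0.0012,21],[0,0,0.0014,28],[0,0,0.0015,35]])

```text
time: 3.8
tool_pos: [0.4455, 0.1156, 0.0503]
tool_rot: [-0.004, -0.486, 0.874, 0.002]
contact_force: [-12.4, 2.2, -1.3]
gripper_width: 0.446
```

```bash
cat > st.py <<'E'
from h import *
s=manip.state();print(tool([.4458,.1148,.05])*1000,{k:np.round(s[k],3) for k in ("joint_pos","contact_force","ft_torque","gripper_width","time")})
w,x,y,z=s["tool_rot"];print("jaw deg",np.degrees(np.arctan2(y*y-x*x,2*x*y)))
E
python3 st.py
```

```text
[ 0.52418707 -0.69320186  0.30829896] {'joint_pos': array([ 9.100e-02, -1.540e-01,  2.132e+00,  2.000e-03,  1.172e+00,
       -2.495e+00]), 'contact_force': array([-12.359,   2.244,  -1.286]), 'ft_torque': array([0.371, 1.973, 0.053]), 'gripper_width': np.float64(0.446), 'time': np.float64(3.8)}
jaw deg 148.11598511211184
```

Request:
jog_arm(targets=[[0.0013,0.002,0.0001,7],[0.0013,0.002,0.0002,14],[0.0013,0.002,0.0003,21],[0.0013,0.002,0.0004,28],[0.0013,0.002,0.0005,35]])

```text
time: 4.22
tool_pos: [0.4448, 0.1162, 0.05]
tool_rot: [-0.002, -0.2, 0.98, 0.002]
contact_force: [-5.4, 6.0, -7.5]
gripper_width: 0.45
```

```bash
python3 st.py
```

```text
[-0.31954527 -1.69711346 -0.0297995 ] {'joint_pos': array([ 0.092, -0.159,  2.137,  0.003,  1.167, -1.884]), 'contact_force': array([-5.388,  5.976, -7.478]), 'ft_torque': array([1.053, 0.862, 0.002]), 'gripper_width': np.float64(0.45), 'time': np.float64(4.217)}
jaw deg 113.08940748100426
```

Request:
jog_arm(targets=[[0,0,0.0001,7],[0,0,0.0002,14],[0,0,0.0003,21],[0,0,0.0004,28],[0,0,0.0005,35]])

```text
time: 4.63
tool_pos: [0.4448, 0.117, 0.0495]
tool_rot: [-0.002, 0.104, 0.995, 0.002]
contact_force: [-6.0, 10.0, -7.9]
gripper_width: 0.445
```

```bash
python3 st.py
```

```text
[-1.478674   -1.98222872 -0.52865629] {'joint_pos': array([ 0.092, -0.158,  2.137,  0.006,  1.166, -1.273]), 'contact_force': array([-6.041,  9.966, -7.892]), 'ft_torque': array([1.529, 0.835, 0.072]), 'gripper_width': np.float64(0.445), 'time': np.float64(4.633)}
jaw deg 78.07380801693034
```

Request:
jog_arm(targets=[[0.0016,0.0017,0.0,7],[0.0016,0.0017,0.0,14],[0.0016,0.0017,0.0,21],[0.0016,0.0017,0.0,28],[0.0016,0.0017,0.0,35]])

```text
time: 5.05
tool_pos: [0.4451, 0.1179, 0.0492]
tool_rot: [-0.0, 0.398, 0.917, 0.001]
contact_force: [1.7, 4.8, -15.8]
gripper_width: 0.447
```

```bash
python3 st.py;python3 - <<'E'
from h import *
c=cams.get_calibration("wrist");im=cams.grab_frame("wrist")
cv2.imwrite("pics/w3.png",im[:,:,::-1])
for ctr in ((.4455,.116),(.4448,.117)): print(dab(c,im,np.array(ctr),.0735))
E
```

```text
[-2.72568912 -1.58099107 -0.79987934] {'joint_pos': array([ 9.600e-02, -1.590e-01,  2.139e+00,  2.000e-03,  1.161e+00,
       -6.570e-01]), 'contact_force': array([  1.74 ,   4.824, -15.76 ]), 'ft_torque': array([ 0.83 , -0.409,  0.043]), 'gripper_width': np.float64(0.447), 'time': np.float64(5.05)}
jaw deg 43.08959449665904
[([269.5, 359.7], 231, np.float64(15.3), np.float64(-125.2))]
[([269.5, 359.7], 231, np.float64(15.7), np.float64(-121.1))]
```

Dab at −123°, which matches 140° turned with no slip. From here I use smaller steps and check the torque.

Request:
jog_arm(targets=[[0,0,0.0015,6],[0,0,0.0015,12],[0,0,0.0017,18],[0,0,0.0018,24],[0,0,0.0018,24]])

```text
time: 5.52
tool_pos: [0.4457, 0.1182, 0.0487]
tool_rot: [-0.0, 0.579, 0.815, 0.002]
contact_force: [-1.5, 5.0, -8.2]
gripper_width: 0.45
```

```bash
python3 st.py
```

```text
[-3.20985497 -1.00362142 -1.3379964 ] {'joint_pos': array([ 0.096, -0.157,  2.138,  0.003,  1.159, -0.241]), 'contact_force': array([-1.471,  5.029, -8.202]), 'ft_torque': array([0.858, 0.061, 0.018]), 'gripper_width': np.float64(0.45), 'time': np.float64(5.517)}
jaw deg 19.22898285309281
```

Request:
jog_arm(targets=[[0,0,0.0005,5],[0,0,0.0005,10],[0,0,0.0007,15],[0,0,0.0008,20],[0,0,0.0008,20]])

```text
time: 5.93
tool_pos: [0.4462, 0.1183, 0.0484]
tool_rot: [-0.0, 0.712, 0.703, 0.002]
contact_force: [-0.6, 5.6, -6.9]
gripper_width: 0.448
```

```bash
python3 st.py
```

```text
[-3.45088415 -0.36313368 -1.62591028] {'joint_pos': array([ 0.096, -0.156,  2.138,  0.003,  1.157,  0.108]), 'contact_force': array([-0.622,  5.564, -6.877]), 'ft_torque': array([0.841, 0.047, 0.028]), 'gripper_width': np.float64(0.448), 'time': np.float64(5.933)}
jaw deg -0.7352587701916768
```

Request:
jog_arm(targets=[[0,0,0.0005,5],[0,0,0.0005,10],[0,0,0.0007,15],[0,0,0.0008,20],[0,0,0.0008,20]])

```text
time: 6.35
tool_pos: [0.4467, 0.1182, 0.0481]
tool_rot: [-0.0, 0.822, 0.569, 0.002]
contact_force: [-1.1, 5.0, -5.1]
gripper_width: 0.449
```

```bash
python3 st.py
```

```text
[-3.45142453  0.34548239 -1.96120013] {'joint_pos': array([ 9.600e-02, -1.550e-01,  2.137e+00,  2.000e-03,  1.155e+00,
        4.560e-01]), 'contact_force': array([-1.146,  4.963, -5.108]), 'ft_torque': array([ 0.837, -0.017,  0.032]), 'gripper_width': np.float64(0.449), 'time': np.float64(6.35)}
jaw deg -20.667820985210536
```

```bash
python3 - <<'E'
from h import *
c=cams.get_calibration("wrist");im=cams.grab_frame("wrist")
for ctr in ((.4455,.116),(.4448,.117)): print(dab(c,im,np.array(ctr),.0735))
E
```

```text
[([269.0, 359.7], 227, np.float64(15.5), np.float64(166.9))]
[([269.0, 359.7], 227, np.float64(14.6), np.float64(170.1))]
```

Request:
jog_arm(targets=[[0,0,0.0002,5],[0,0,0.0003,10],[0,0,0.0005,15],[0,0,0.0006,20],[0,0,0.0006,20]])

```text
time: 6.82
tool_pos: [0.4471, 0.1179, 0.0477]
tool_rot: [0.0, 0.908, 0.418, 0.003]
contact_force: [1.0, 5.0, -4.0]
gripper_width: 0.446
```

```bash
python3 st.py
```

```text
[-3.18690973  1.01278682 -2.27966461] {'joint_pos': array([ 9.600e-02, -1.540e-01,  2.137e+00,  2.000e-03,  1.154e+00,
        8.030e-01]), 'contact_force': array([ 1.009,  5.033, -4.048]), 'ft_torque': array([ 0.79 , -0.164,  0.067]), 'gripper_width': np.float64(0.446), 'time': np.float64(6.817)}
jaw deg -40.5676475762058
```

Request:
jog_arm(targets=[[0,0,0.0002,5],[0,0,0.0003,10],[0,0,0.0005,15],[0,0,0.0006,20],[0,0,0.0006,20]])

```text
time: 7.23
tool_pos: [0.4474, 0.1175, 0.0474]
tool_rot: [0.0, 0.967, 0.255, 0.003]
contact_force: [1.7, 4.2, -0.4]
gripper_width: 0.448
```

```bash
python3 st.py
```

```text
[-2.71248721  1.56808657 -2.62532394] {'joint_pos': array([ 9.500e-02, -1.530e-01,  2.137e+00,  1.000e-03,  1.152e+00,
        1.150e+00]), 'contact_force': array([ 1.684,  4.199, -0.412]), 'ft_torque': array([ 0.621, -0.277, -0.013]), 'gripper_width': np.float64(0.448), 'time': np.float64(7.233)}
jaw deg -60.45532056702725
```

Turned 244° so far. I continue.

Request:
jog_arm(targets=[[0,0,0.0001,5],[0,0,0.0001,10],[0,0,0.0002,15],[0,0,0.0003,20],[0,0,0.0003,20]])

```text
time: 7.65
tool_pos: [0.4476, 0.1171, 0.0471]
tool_rot: [0.0, 0.996, 0.084, 0.003]
contact_force: [2.7, 3.0, 0.0]
gripper_width: 0.446
```

```bash
python3 st.py
```

```text
[-2.08726007  1.93531828 -2.93065846] {'joint_pos': array([ 0.095, -0.153,  2.137, -0.   ,  1.151,  1.498]), 'contact_force': array([2.682, 2.966, 0.017]), 'ft_torque': array([ 0.27 , -0.525, -0.004]), 'gripper_width': np.float64(0.446), 'time': np.float64(7.65)}
jaw deg -80.37473388930533
```

Request:
jog_arm(targets=[[0,0,0.0001,5],[0,0,0.0001,10],[0,0,0.0002,15],[0,0,0.0003,20],[0,0,0.0003,20]])

```text
time: 8.07
tool_pos: [0.4475, 0.1166, 0.0468]
tool_rot: [0.0, 0.996, -0.09, 0.003]
contact_force: [3.6, 0.3, 2.9]
gripper_width: 0.451
```

```bash
python3 st.py
```

```text
[-1.35357031  2.08522696 -3.23399044] {'joint_pos': array([ 9.500e-02, -1.520e-01,  2.138e+00, -2.000e-03,  1.151e+00,
        1.846e+00]), 'contact_force': array([3.575, 0.275, 2.925]), 'ft_torque': array([-0.169, -0.579,  0.001]), 'gripper_width': np.float64(0.451), 'time': np.float64(8.067)}
jaw deg -100.31594895755016
```

Request:
jog_arm(targets=[[0,0,0.0001,5],[0,0,0.0001,10],[0,0,0.0002,15],[0,0,0.0003,20],[0,0,0.0003,20]])

```text
time: 8.48
tool_pos: [0.4473, 0.1162, 0.0465]
tool_rot: [0.0, 0.965, -0.261, 0.003]
contact_force: [4.3, -2.9, 4.6]
gripper_width: 0.452
```

```bash
python3 st.py; cat > d.py <<'E'
from h import *
c=cams.get_calibration("wrist");im=cams.grab_frame("wrist")
for ctr in ((.4455,.116),): print(dab(c,im,np.array(ctr),.0725))
E
python3 d.py
```

```text
[-0.5976911   1.98147463 -3.51738853] {'joint_pos': array([ 0.094, -0.152,  2.138, -0.003,  1.151,  2.194]), 'contact_force': array([ 4.264, -2.916,  4.556]), 'ft_torque': array([-0.654, -0.479,  0.125]), 'gripper_width': np.float64(0.452), 'time': np.float64(8.483)}
jaw deg -120.24927733493827
[([269.3, 359.9], 228, np.float64(16.2), np.float64(68.7))]
```

Torque has risen to 0.125 N m after about 304° turned, so the ring may be going tight. Small step next.

Request:
jog_arm(targets=[[0,0,0,3],[0,0,0,5],[0,0,0,5]])

```text
time: 8.78
tool_pos: [0.4473, 0.1161, 0.0465]
tool_rot: [0.0, 0.953, -0.302, 0.003]
contact_force: [3.9, -4.5, 6.2]
gripper_width: 0.445
```

```bash
python3 st.py; python3 d.py
```

```text
[-0.43133255  1.92125892 -3.53747361] {'joint_pos': array([ 0.094, -0.152,  2.138, -0.003,  1.151,  2.28 ]), 'contact_force': array([ 3.855, -4.455,  6.24 ]), 'ft_torque': array([-0.784, -0.459,  0.321]), 'gripper_width': np.float64(0.445), 'time': np.float64(8.783)}
jaw deg -125.15523234628742
[([269.3, 360.0], 229, np.float64(16.2), np.float64(64.2))]
```

Request:
jog_arm(targets=[[0,0,0,0],[0,0,0,0]])

```text
time: 9.0
tool_pos: [0.4473, 0.1161, 0.0465]
tool_rot: [0.0, 0.953, -0.301, 0.003]
contact_force: [3.9, -4.8, 5.9]
gripper_width: 0.446
```

```bash
python3 st.py; python3 - <<'E'
from h import *
for i in range(4):
    im=cams.grab_frame("wrist");print(manip.state()["ft_torque"].round(3))
cv2.imwrite("pics/w4.png",im[120:480,140:500][:,:,::-1])
E
```

```text
[-0.42352436  1.90558174 -3.54555523] {'joint_pos': array([ 0.094, -0.152,  2.138, -0.003,  1.151,  2.279]), 'contact_force': array([ 3.935, -4.757,  5.95 ]), 'ft_torque': array([-0.717, -0.5  ,  0.316]), 'gripper_width': np.float64(0.446), 'time': np.float64(9.0)}
jaw deg -125.0861963161865
[-0.716 -0.429  0.287]
[-0.72  -0.43   0.285]
[-0.717 -0.436  0.28 ]
[-0.71  -0.437  0.352]
```

View pics/w4.png

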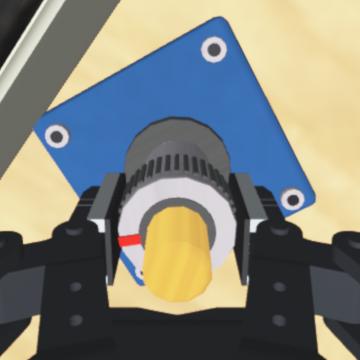

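The torque holds steady at about 0.3 N m, which is 0.2 rad of stud twist, so the ring is tight. Hand turn 309° less about 11° of spring-back gives about 298°, or 3.3 quarter turns, so mark 3. Next I release, rise and verify the dab.

Request:
jog_arm(targets=[[0,0,0,0],[0,0,0,0],[0,0,0,0],[0,0,0,0],[0,0,0,0]], fingers=0.7)

```text
time: 9.62
tool_pos: [0.4441, 0.1171, 0.0437]
tool_rot: [0.0, 0.953, -0.304, -0.001]
contact_force: [0.6, 0.4, -1.0]
gripper_width: 0.701
```

Request:
jog_arm(targets=[[0,0,-0.02,0],[0,0,-0.055,0],[0,0,-0.095,0],[0,0,-0.135,0],[0,0,-0.135,0]])

```text
time: 10.03
tool_pos: [0.4495, 0.1176, 0.1887]
tool_rot: [-0.003, 0.952, -0.304, 0.007]
contact_force: [0.4, 0.1, 1.5]
gripper_width: 0.7
```

```bash
python3 st.py; python3 - <<'E'
from h import *
for n in ("wrist","top"):
    im=cams.grab_frame(n);c=cams.get_calibration(n)
    print(n,dab(c,im,np.array([.4455,.116]),.072))
    if n=="wrist":
        b=[x for x in blobs(im,(15,130,100),(30,255,255),300)];print([(x,onz(c,*x[0],.095).round(4)) for x in b])
        cv2.imwrite("pics/w5.png",im[:,:,::-1])
cv2.imwrite("pics/t5.png",im[:,:,::-1])
t=cams.get_calibration("top");h=cv2.cvtColor(im,cv2.COLOR_RGB2HSV)
print(tool([.462,-.336,.2])*1000)
for b in blobs(im,(3,170,120),(16,255,255),15):
    if 400<b[0][0]<530 and 180<b[0][1]<260: print(b, onz(t,*b[0],.055).round(4))
E
```

```text
[ -2.95117946   5.85822792 138.66018616] {'joint_pos': array([ 0.095, -0.33 ,  2.029,  0.   ,  1.427,  2.285]), 'contact_force': array([0.396, 0.053, 1.545]), 'ft_torque': array([-0.009, -0.028,  0.009]), 'gripper_width': np.float64(0.7), 'time': np.float64(10.033)}
jaw deg -125.45124953554728
wrist [([300.8, 248.3], 57, np.float64(14.7), np.float64(79.5))]
[(([322.6, 244.8], [307, 227, 32, 37, 912]), array([0.4473, 0.1139, 0.095 ]))]
top []
[275.98074629 359.89206668 -18.45832667]
([479.5, 208.1], [473, 206, 14, 4, 17]) [ 0.473  -0.2962  0.055 ]
([499.9, 213.7], [499, 208, 5, 12, 19]) [ 0.4621 -0.3341  0.055 ]
([419.8, 211.6], [415, 211, 10, 3, 15]) [ 0.4677 -0.1844  0.055 ]
([431.8, 213.1], [426, 212, 11, 3, 16]) [ 0.4647 -0.2067  0.055 ]
([449.8, 215.4], [439, 214, 23, 4, 31]) [ 0.4599 -0.2403  0.055 ]
([476.5, 219.0], [470, 218, 14, 3, 20]) [ 0.4526 -0.29    0.055 ]
([495.3, 221.3], [493, 220, 5, 4, 15]) [ 0.4479 -0.325   0.055 ]
```

The dab is now at 79°, so the ring turned about 296°, or 3.3 quarter turns: mark 3. On to the cursor.

Request:
jog_arm(targets=[[0.024,0.0313,0,-6],[0.048,0.0626,0,-12],[0.072,0.0939,0,-18],[0.096,0.1252,0,-24],[0.12,0.1565,0,-28]])

```text
time: 10.55
tool_pos: [0.4499, -0.0733, 0.1769]
tool_rot: [-0.001, 0.998, -0.062, -0.002]
contact_force: [1.0, 0.4, 0.6]
gripper_width: 0.701
```

```bash
python3 -c "
from h import *
print(tool([.462,-.336,.2])*1000)"
```

```text
[ 44.55639947 259.15229102 -23.59029809]
```

Request:
jog_arm(targets=[[0.007,0.04,-0.005,0],[0.014,0.08,-0.01,0],[0.021,0.12,-0.015,0],[0.028,0.16,-0.02,0],[0.035,0.2,-0.023,0]])

```text
time: 10.97
tool_pos: [0.4588, -0.2769, 0.2003]
tool_rot: [-0.001, 0.998, -0.065, -0.001]
contact_force: [0.3, 0.2, 0.6]
gripper_width: 0.699
```

Request:
jog_arm(targets=[[0.005,0.03,0,0],[0.01,0.06,0,0],[0.01,0.06,0,0],[0.01,0.06,0,0]])

```text
time: 11.3
tool_pos: [0.4609, -0.3366, 0.1995]
tool_rot: [-0.002, 0.998, -0.066, -0.002]
contact_force: [-0.5, -0.5, -0.4]
gripper_width: 0.698
```

```bash
python3 st.py; python3 - <<'E'
from h import *
c=cams.get_calibration("wrist");im=cams.grab_frame("wrist");np.save("c6.npy",c["cam_to_world"])
print(tool([.462,-.336,.03])*1000)
for b in blobs(im,(3,190,120),(14,255,255),40): print(b, onz(c,*b[0],.061).round(4))
cv2.imwrite("pics/w6.png",im[:,:,::-1])
E
```

```text
[ -74.23512988 -444.92398239  151.23298647] {'joint_pos': array([-0.761, -0.051,  1.77 ,  0.   ,  1.427,  0.942]), 'contact_force': array([-0.548, -0.493, -0.384]), 'ft_torque': array([ 0.013, -0.002,  0.046]), 'gripper_width': np.float64(0.698), 'time': np.float64(11.3)}
jaw deg -97.6245644452019
[  1.51949001   0.75417889 169.86448279]
([324.0, 214.2], [312, 206, 17, 28, 79]) [ 0.4683 -0.3426  0.061 ]
```

View pics/w6.png

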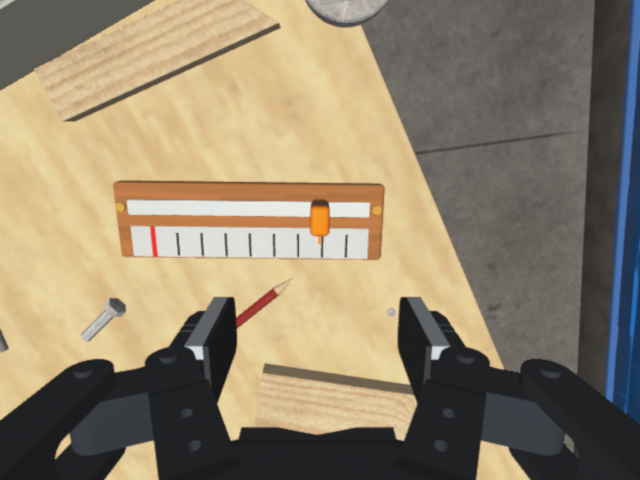

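The wrist view shows the rail aligned with the jaws: red mark at (154,241), black marks every 24 px, and cursor (320,218) with its pointer at mark 7 (322,241). The pencil tip is at (290,280).

```bash
python3 - <<'E'
from h import *
c=cams.get_calibration("wrist");im=cv2.imread("pics/w6.png")[:,:,::-1].copy()
for b in blobs(im,(8,200,130),(20,255,255),40): print(b)
for u,v in ((320,203),(320,216),(320,235)): print((u,v),onz(c,u,v,.061).round(4))
red=onz(c,154,241,.0145);m8=onz(c,346,245,.0145);print("red",red,"m8",m8,np.linalg.norm(red-m8), "pencil",onz(c,290,280,.005))
d=(m8-red)[:2];d/=np.linalg.norm(d)
print("dir",d,np.degrees(np.arctan2(-d[1],-d[0])))
ex=np.array([-d[1],d[0]])  # rail x = rot of rail y by -90
for q in [onz(c,u,v,.0145)[:2] for u,v in ((115,183),(382,186),(380,258),(126,258))]: print("corner along/perp",(q-red[:2])@d,(q-red[:2])@ex)
im=im[:,:,::-1]; cv2.imwrite("pics/w6c.png",cv2.resize(im[170:270,100:400],None,fx=2.6,fy=4,interpolation=2))
p=red[:2]+d*.1405
print(d,ex,p)
E
```

```text
([319.4, 220.1], [311, 206, 18, 30, 487])
(320, 203) [ 0.4768 -0.3399  0.061 ]
(320, 216) [ 0.4677 -0.3387  0.061 ]
(320, 235) [ 0.4539 -0.3369  0.061 ]
red [ 0.45430068 -0.19769146  0.0145    ] m8 [ 0.43001131 -0.35590683  0.0145    ] 0.1600689763624307 pencil [ 0.40157464 -0.30372911  0.005     ]
dir [-0.15174313 -0.98841996] 81.27204296841512
corner along/perp -0.02696339247342628 0.04775479082769926
corner along/perp 0.18689643870048087 0.04990854818776689
corner along/perp 0.18915057945946254 -0.010791798443117614
corner along/perp -0.0249672800657607 -0.015464761733818267
[-0.15174313 -0.98841996] [ 0.98841996 -0.15174313] [ 0.43298077 -0.33656447]
```

View pics/w6c.png

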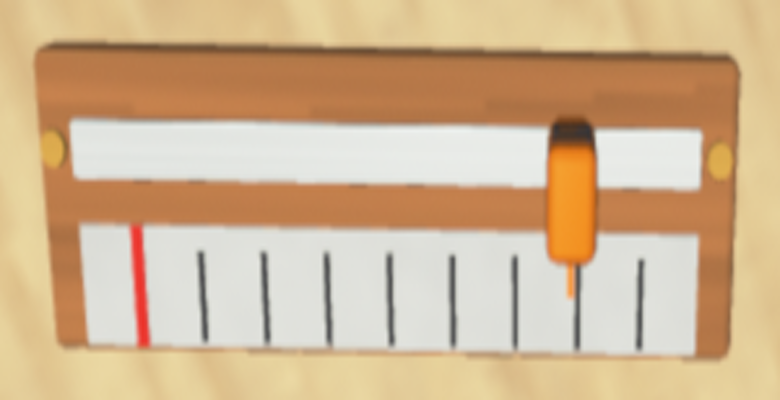

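```bash
python3 -c "
from h import *
print(tool([.4637,-.338,.031])*1000)"
```

```text
[  3.46403913   2.51057046 168.85264418]
```

Request:
jog_arm(targets=[[0.0035,0.0025,0.035,0],[0.0035,0.0025,0.07,0],[0.0035,0.0025,0.1,0],[0.0035,0.0025,0.12,0],[0.0035,0.0025,0.12,0]])

```text
time: 11.77
tool_pos: [0.4618, -0.3343, 0.0755]
tool_rot: [-0.004, 0.998, -0.065, -0.005]
contact_force: [-0.7, 1.5, -0.6]
gripper_width: 0.699
```

```bash
python3 -c "
from h import *
print(tool([.4637,-.338,.031])*1000)
c=cams.get_calibration('wrist');im=cams.grab_frame('wrist')
for b in blobs(im,(8,200,130),(20,255,255),40): print(b,onz(c,*b[0],.061))"
```

```text
[ 2.81853684  3.7953227  44.42534645]
([326.3, 288.2], [311, 265, 32, 49, 1435]) [ 0.46523368 -0.33890403  0.061     ]
```

Request:
jog_arm(targets=[[0.002,0.003,0.02,0],[0.002,0.003,0.04,0],[0.002,0.003,0.047,0],[0.002,0.003,0.047,0],[0.002,0.003,0.047,0]])

```text
time: 12.23
tool_pos: [0.4674, -0.3425, 0.0366]
tool_rot: [0.0, 0.998, -0.065, 0.0]
contact_force: [0.6, 0.6, 0.5]
gripper_width: 0.699
```

Request:
jog_arm(targets=[[0,0,0,0],[0,0,0,0],[0,0,0,0],[0,0,0,0],[0,0,0,0]], fingers=0.0)

```text
time: 12.65
tool_pos: [0.4674, -0.3429, 0.0366]
tool_rot: [0.0, 0.998, -0.066, 0.001]
contact_force: [-1.5, 1.5, 5.6]
gripper_width: 0.153
```

Request:
jog_arm(targets=[[0,0,0,0],[0,0,0,0],[0,0,0,0],[0,0,0,0],[0,0,0,0]])

```text
time: 13.07
tool_pos: [0.4674, -0.343, 0.0366]
tool_rot: [0.0, 0.998, -0.066, 0.001]
contact_force: [-1.2, 2.1, 5.6]
gripper_width: 0.148
```

```bash
python3 st.py
```

```text
[ -81.40208823 -450.98694988  -13.76669336] {'joint_pos': array([-0.762,  0.145,  1.86 ,  0.   ,  1.134,  0.941]), 'contact_force': array([-1.23 ,  2.093,  5.571]), 'ft_torque': array([ 0.243,  0.211, -0.191]), 'gripper_width': np.float64(0.148), 'time': np.float64(13.067)}
jaw deg -97.53616556895525
```

Request:
jog_arm(targets=[[0,-0.016,0,0],[0,-0.032,0,0],[0,-0.048,0,0],[0,-0.064,0,0],[0,-0.079,0,0]])

```text
time: 13.48
tool_pos: [0.4789, -0.2632, 0.0366]
tool_rot: [0.001, 0.998, -0.065, 0.002]
contact_force: [4.7, -2.2, 4.3]
gripper_width: 0.149
```

Request:
jog_arm(targets=[[0,0,0,0],[0,0,0,0],[0,0,0,0]])

```text
time: 13.73
tool_pos: [0.4789, -0.2627, 0.0366]
tool_rot: [0.0, 0.998, -0.065, 0.002]
contact_force: [3.5, 0.7, 6.3]
gripper_width: 0.154
```

```bash
python3 st.py
```

```text
[ -81.78810078 -370.06240859  -13.62050997] {'joint_pos': array([-0.639,  0.07 ,  1.942,  0.002,  1.126,  1.061]), 'contact_force': array([3.548, 0.701, 6.348]), 'ft_torque': array([ 0.107, -0.609, -0.267]), 'gripper_width': np.float64(0.154), 'time': np.float64(13.733)}
jaw deg -97.45443466560123
```

Request:
jog_arm(targets=[[0,0,0,0],[0,0,0,0],[0,0,0,0],[0,0,0,0],[0,0,0,0]], fingers=0.6)

```text
time: 14.15
tool_pos: [0.4764, -0.2636, 0.0345]
tool_rot: [-0.0, 0.998, -0.065, -0.001]
contact_force: [0.1, -0.4, -0.4]
gripper_width: 0.602
```

Request:
jog_arm(targets=[[0,0,-0.03,0],[0,0,-0.07,0],[0,0,-0.11,0],[0,0,-0.15,0],[0,0,-0.15,0]])

```text
time: 14.57
tool_pos: [0.481, -0.2671, 0.1956]
tool_rot: [0.004, 0.998, -0.066, 0.007]
contact_force: [0.2, -0.6, 1.2]
gripper_width: 0.602
```

```bash
python3 - <<'E'
from h import *
im=cams.grab_frame("wrist");s=manip.state();print(s["tool_pos"],s["contact_force"])
b=[b for b in blobs(im,(8,200,130),(20,255,255),40)];print(b)
u,v=map(int,b[0][0]);u=max(u,150)
cv2.imwrite("pics/w7.png",cv2.resize(im[v-60:v+90,max(u-150,0):u+200],None,fx=2.2,fy=3,interpolation=2)[:,:,::-1])
E
```

```text
[ 0.47970335 -0.26621318  0.19160853] [ 0.41332109 -1.10907614 -0.17129076]
[([309.5, 238.2], [301, 224, 18, 31, 499])]
```

View pics/w7.png

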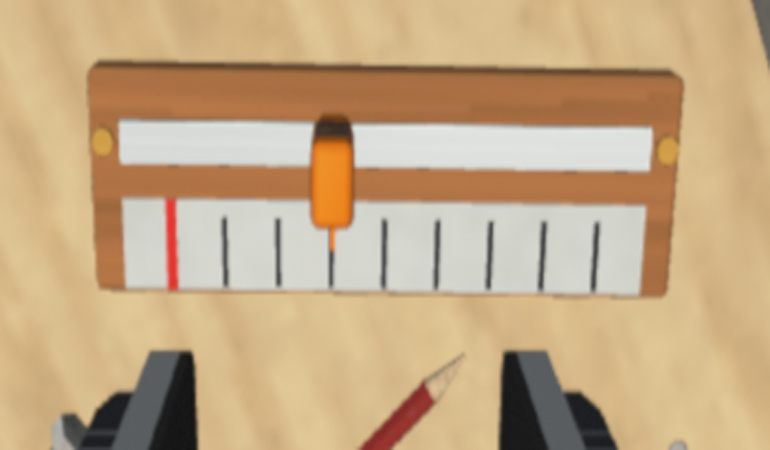

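The pointer (332) sits on the third black mark (331), and the gripper is clear and touching nothing. I let the time pass and hand the job in.

Request:
jog_arm(targets=[[0,0,0,0],[0,0,0,0],[0,0,0,0],[0,0,0,0]])

```text
time: 14.95
tool_pos: [0.4761, -0.2635, 0.183]
tool_rot: [-0.001, 0.998, -0.066, -0.002]
contact_force: [0.2, -0.1, 0.4]
gripper_width: 0.6
```

```bash
python3 -c "
from plant import manip
print(manip.job_done())"
```

```text
the job is handed in; nothing more can be done
None
```

I screwed the ring down until it went tight, let it go, and slid the cursor to mark 3. The job is handed in, but no verdict was reported.

- **Tightening:** Torque at the end held steady at about 0.3 N m, roughly 0.2 rad of stud twist by the spring rate. That is above the 0.1 needed and well under the 0.5 limit. I inferred the twist from wrist torque and did not see the collar's red line, so neither the twist nor its spring-back to zero was confirmed by eye.
- **Count:** The hand turned 309° with the ring gripped. After release the red dab stood at about 79°, against 15° at the start, so the ring made about 296°, or 3.3 quarter turns. That rounds to mark 3.
- **Cursor:** The last picture shows the pointer on the third black mark to within a pixel. The gripper was open and clear, with force near zero.
- **Contact on the way in:** On the first descent to the ring the wrist force rose to about 72 N (56 N of it upward). The open gripper had probably met the wall behind the stand. It dropped away once the fingers closed and I eased up. If the gripper's body carried that load, it could count against the 40 N limit.
- **Other items:** I never touched the calliper, bolts or pencil knowingly. I did not re-measure their positions at the end.

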